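Set the food processor's lever to its top speed through the zigzag gate

ROBOT

A 6-joint arm with a two-finger parallel gripper is mounted at the origin on the work surface. World frame = base frame: x ahead of the robot, y to its left, z up, the work surface at z = 0. Lengths are in m, angles in rad, forces in N, time in s.
With the tool pointing down it reaches from about 0.4 to 0.825 m from the base axis. Payload 7 kg.
Tool frame: the origin (TCP) lies at the very end of the fingers, on their centre line; the grasp point (between the pads) lies arm.hold_point_z behind it (arm.hold_point_z is the distance from the TCP to the grasp point, in m); z points along the fingers, y is the line along which they close (so a half turn about z gives the same grasp; the last joint's range is limited). The gripper opens to 88 mm and grips with 3 to 60 N. Pads are 19 mm wide; open, the fingers measure 130 mm over their backs; the gripper's body (78 mm by 193 mm) begins 47 mm behind the grasp point.
Start: joints at [-0.976, 0.359, 0.012, 0, -1.224, -0.288], TCP at [0.204, -0.643, 0.227] pointing down, gripper open.
Joint ranges: [-3.07, 3.07], [-1.43, 2.12], [-1.02, 1.25], [-3.03, 1.67], [-3.05, -0], [-3.03, 3.03]. Speed limits (rad/s): [2.39, 2.39, 3.01, 3.14, 3.14, 3.14].

INTERFACE

Orientations are given as [roll, pitch, yaw] about the fixed x, y, z axes, in that order (R = Rz(yaw) Ry(pitch) Rx(roll)).
In Python, from station import arm gives the robot as it stands.
- The arm moves only by the tool nudge_tcp, called as name(argument=value, ...), one argument or row to a line, values as JSON. Schema: {"type":"object","properties":{"plan":{"type":"object","properties":{"jaw":{"type":"array","items":{"type":"number"},"minItems":1,"maxItems":20},"sx":{"type":"array","items":{"type":"number"},"minItems":1,"maxItems":20},"sy":{"type":"array","items":{"type":"number"},"minItems":1,"maxItems":20},"sz":{"type":"array","items":{"type":"number"},"minItems":1,"maxItems":20},"spin":{"type":"array","items":{"type":"number"},"minItems":1,"maxItems":20}},"additionalProperties":false,"required":["jaw","sx","sy","sz","spin"]},"grip_n":{"type":"number"},"only":{"type":"string"},"quiet":{"type":"boolean"},"lines":{"type":"string"}},"required":["plan"],"additionalProperties":false}. plan is an object with one list for each field, all of the same length, 1 to 20, a row being the entries at one place: jaw (the finger opening in m), sx, sy, sz (the shift in units of 100 mm), spin (a turn about the tool's z in units of 0.2 rad); each row is the pose to reach, as a shift and turn from the pose commanded when the call began, along the tool's axes at that moment; what a row does not reach only later rows make up. A row lasts 1/12 s, in which the tool goes at most 0.0417 m and 0.125 rad, less where a joint would pass 70% of its speed; a pose out of reach is approached as far as the arm can. The fingers move at their own pace and stop on an object; grip_n is the grip in N (left out, the last holds). Time passes only in rows, so rows that do not move let the fingers close. The tool returns the time, the measured TCP pose, the force, the opening and the grip force at its end. only (a regular expression) keeps the lines of the reply that match it, lines (a string "A,B") keeps lines A to B, and quiet returns only ok. Input that does not fit is refused with a message, and nothing moves.
- arm.get_state(): the state, without advancing time (a new reading comes with each control period).
- arm.grab_frame(name): name is "side" or "top" or "wrist"; returns the picture (420x560x3 uint8, red, green, blue); there is no depth.
- arm.camera_params(name): a dict with "fx", "fy", "cx", "cy" (pixels), "T" (4x4, takes a point from camera to world coordinates); the wrist camera has in their place "hand_eye" (4x4, takes a point from camera to tool coordinates, whose origin is the TCP and whose axes are the flange's). Camera axes: x right, y down, z forward; pixel columns grow to the right and rows downward; lengths in m; the calibration is good to about 2 mm. The wrist camera is an equidistant fisheye: a pixel r from the principal point sees the ray r / f radians off the axis. A picture is of the moment at which its call begins: read the wrist's pose just before it. camera_params takes no time and is no camera call.
- arm.job_done(): hands the job in; it is judged then, once.
The state is a dict: "t": time; "q": joint angles; "qd": joint speeds; "joint_efforts": joint torques, N m; "eef_pos": TCP position; "ee_rot": TCP orientation; "force": force on the tool from outside, world axes, zero at the start; "moment": the same for the moment, N m; "width": finger opening in m; "gripper_force": force on a finger pad.
Only numpy, scipy, OpenCV 4.12 (cv2) and the standard library are available. Lean on these libraries where they do the work, as an engineer would, in place of code of your own. Each camera call takes 0.05 s, during which the arm holds its last target. There are 200 camera calls.

TASK

Set the food processor to its top speed: take its lever, which stands in the slot nearest the bowl, and guide it through the zigzag gate, by way of the middle slot, to the closed far end of the last slot, the one farthest from the bowl; then let go. Leave the lever of the coffee grinder alone: it looks the same but stands in a single straight slot.

Things in the scene. Friction and masses are not known exactly. Their poses are not given: they have to be found in the camera images.
- processor: Food processor, fixed: grey base 200 (x) x 340 (y) mm, 70 high; clear bowl with black lid, 146 mm across, centred at y = +90 mm, lid at 195 mm height, feed tube to 225, loop handle on its -x side; gate plate at y = -100 mm. Origin: centre of the underside, on the worktop. z up, +x to its back (away from the robot), +y from gate to bowl; turned up to 18 degrees.
- gate (a point): Centre of the gate plate's top, 80 mm above worktop; axes as the processor's. 3 slots along x, 18 mm wide, x -34 to +34, on y = +36 (first, by the bowl), 0 (middle), -36 (last). Passages 18 mm wide along y: first to middle at x = +25, middle to last at x = -25. Goal: +x end of the last slot, closed there; lever at x +25 to +30. Aluminium, black slots, 10 mm deep.
- lever_knob (a point): Centre of the food processor lever's white knob: upright cylinder, diameter 24, height 30 mm, centre 120.5 mm above the worktop, 25 mm free below it. Its 8 mm steel stem stands in the slot with 5 mm play each side. It stays upright, cannot lift, slides level against about 2 N friction and stays where left. Starts in the first slot, at x -28 to +5 mm of the gate.
- grinder_knob (a point): Centre of the coffee grinder lever's white knob, same size, height and look, in one straight slot. The grinder is a smaller grey base, 170 x 160 mm, 70 high, with an amber hopper to 205 mm, standing to the left or right of the food processor. Not to be moved.

How it is judged:
By the outcome, as a careful person would: the job done as asked, in the order asked, and still so for the second after the job is handed in, with the robot touching nothing.
It also fails if it takes over 42 s, if anything falls off the work surface, if the arm or the gripper's body presses on something with over 40 N, if the wrist force passes 120 N, or if a joint passes its speed limit or range.

## Working session

There is one attempt and no reset: what is moved stays moved. The work goes in short steps, Python scripts to look and compute and a tool call to move; the robot and the scene stay as the last step left them, time stands still between calls to the robot, and variables do not carry over. Pictures are saved under pics/ and viewed, at most 10 in all, crops included, and the job is handed in when it is done.

```bash
ls; mkdir -p pics
```

Run:
```python
from station import arm
import cv2,numpy as np
s=arm.get_state();print(s['t'],s['eef_pos'],s['ee_rot'],arm.hold_point_z)
ims=[]
for n in("top","side"):
    im=arm.grab_frame(n)[:,:,::-1];cv2.imwrite(f"pics/{n}0.png",im)
    p=arm.camera_params(n);print(n,p['fx'],p['cx'],p['cy'],np.round(p['T'],3).tolist())
```

```text
pics
station.py
0.0 [ 0.20369144 -0.64302034  0.22564365] [ 3.13996074e+00 -1.32945336e-04 -2.83493069e+00] 0.0188
top 403.3496586614094 276.48384638913683 209.992690497356 [[-0.013, -0.983, 0.185, 0.378], [-1.0, 0.016, 0.014, -0.057], [-0.016, -0.184, -0.983, 0.853], [0.0, 0.0, 0.0, 1.0]]
side 391.72118606549617 282.36192134731067 214.19937573570874 [[-0.977, -0.127, 0.169, 0.389], [-0.211, 0.609, -0.765, 0.53], [-0.005, -0.783, -0.622, 0.567], [0.0, 0.0, 0.0, 1.0]]
```

View pics/top0.png

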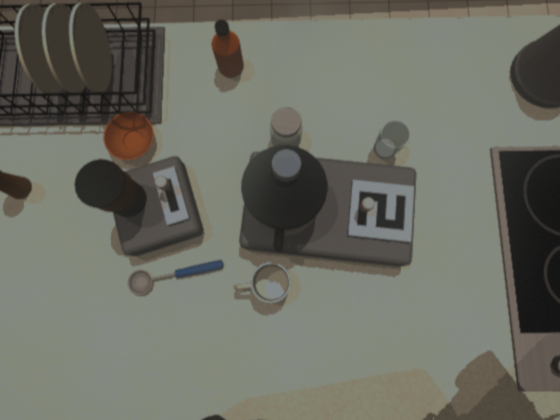

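View pics/side0.png

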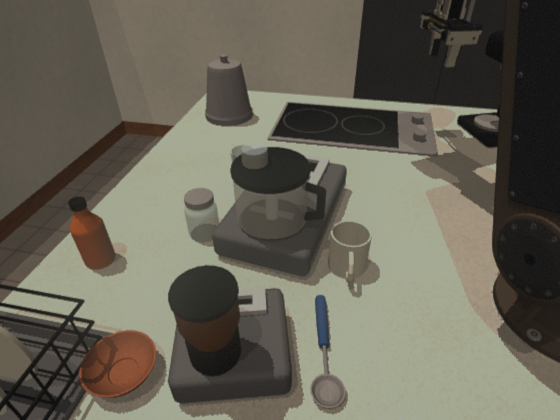

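The top view shows the processor with its gate plate centred near (381,211) and its white knob at about (368,205). The grinder's knob is at (162,183), to the left. In the side view the processor's knob is hidden behind the bowl.

Create h.py:
```python
import cv2,numpy as np
from station import arm
def ray(n,uv,z):
    p=arm.camera_params(n);T=np.array(p['T'])
    uv=np.atleast_2d(uv).astype(float)
    d=np.c_[(uv[:,0]-p['cx'])/p['fx'],(uv[:,1]-p['cy'])/p['fy'],np.ones(len(uv))]@T[:3,:3].T
    return T[:3,3]+d*((z-T[2,3])/d[:,2])[:,None]
```

Run:
```python
from h import *
im=cv2.imread('pics/top0.png')
b,g,r=[im[...,i].astype(int) for i in range(3)]
print(im[190,355],im[204,368],im[225,400],im[205,300],im[300,350])
roi=np.zeros(im.shape[:2],bool);roi[172:250,340:420]=1
m=((b>r+8)&(b>70)&roi).astype(np.uint8)
c=max(cv2.findContours(m,0,2)[0],key=cv2.contourArea)
P=ray('top',c[:,0],.08)[:,:2].astype(np.float32)
(cx,cy),wh,a=cv2.minAreaRect(P*1000);print('plate',cx,cy,wh,a)
cv2.imwrite('pics/z.png',np.hstack([cv2.resize(im[165:255,335:425],(390,390),interpolation=2),cv2.cvtColor(cv2.resize(m[165:255,335:425]*255,(390,390),interpolation=0),8)]))
```

```text
[139 135 130] [131 135 130] [43 45 44] [35 36 37] [129 138 132]
plate 525.8536987304688 -214.40269470214844 (53.7723388671875, 105.53787231445312) 86.60763549804688
```

View pics/z.png

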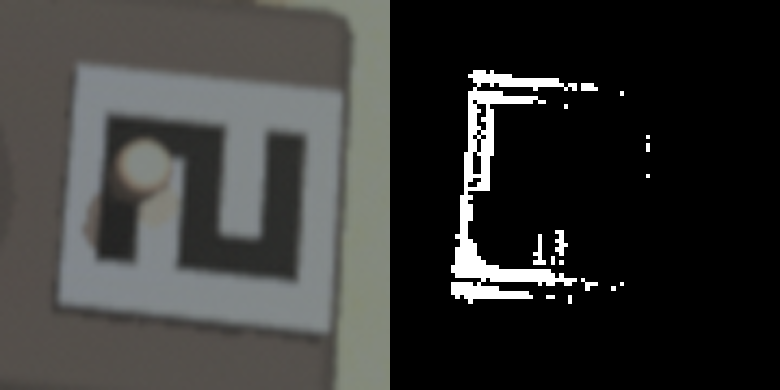

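Crop (4.33x): the plate corners are (75,65), (343,92), (330,333) and (57,305). The slot pattern's corners are (107,113), (305,133), (297,280) and (97,260). The knob's top face is at about (144,164) and sits in the first slot.

Run:
```python
from h import *
o=np.array([335,165])
im=cv2.imread('pics/top0.png');g=im.max(2)
f=lambda c:(np.array(c)+.5)/4.3333-.5+o
pl=ray('top',f([(75,65),(343,92),(330,333),(57,305)]),.08)[:,:2]
sl=ray('top',f([(107,113),(305,133),(297,280),(97,260)]),.08)[:,:2]
for n,P in(('plate',pl),('slots',sl)):
    R=cv2.minAreaRect((P*1000).astype(np.float32));d=P[0]-P[1]+P[3]-P[2]
    print(n,R,P.mean(0),'yaw',np.arctan2(-d[0],d[1]))
m=(g<75).astype(np.uint8);m[:172]=0;m[247:]=0;m[:,:356]=0;m[:,408:]=0
c=max(cv2.findContours(m,0,2)[0],key=cv2.contourArea)
P=ray('top',c[:,0],.08)[:,:2];print('mask',cv2.minAreaRect((P*1000).astype(np.float32)))
k=ray('top',f((144,164)),.1355)[0];print('knob',k)
d=pl[0]-pl[1]+pl[3]-pl[2];y=np.arctan2(-d[0],d[1]);R=np.array([[np.cos(y),-np.sin(y)],[np.sin(y),np.cos(y)]])
print('knob in gate',R.T@(k[:2]-pl.mean(0)),R.T@(k[:2]-sl.mean(0)))
```

```text
plate ((520.0960693359375, -248.93856811523438), (121.1935043334961, 110.43712615966797), 83.12772369384766) [ 0.52008943 -0.24872648] yaw -0.12047346139511081
slots ((520.5785522460938, -248.88531494140625), (89.11347198486328, 67.56941986083984), 83.04548645019531) [ 0.52066529 -0.24892158] yaw -0.11934329846704037
mask ((520.5973510742188, -248.03659057617188), (88.67145538330078, 65.19429779052734), 82.63285064697266)
knob [ 0.52439367 -0.21209442  0.1355    ]
knob in gate [-0.00012948  0.03688385] [-0.00072461  0.03700832]
```

Careful with the scale: shifts go in units of 100 mm and turns go in units of 0.2 rad. That gives: -0.436 m is -4.36, 0.314 m is 3.14, -1.145 rad is -5.725.

nudge_tcp(
  plan={"jaw":[0.088,0.088,0.088,0.088,0.088,0.088,0.088,0.088,0.088,0.088,0.088,0.088,0.088,0.088,0.088,0.088,0.088],"sx":[-4.36,-4.36,-4.36,-4.36,-4.36,-4.36,-4.36,-4.36,-4.36,-4.36,-4.36,-4.36,-4.36,-4.36,-4.36,-4.36,-4.36],"sy":[3.14,3.14,3.14,3.14,3.14,3.14,3.14,3.14,3.14,3.14,3.14,3.14,3.14,3.14,3.14,3.14,3.14],"sz":[0,0,0,0,0,0,0,0,0,0,0,0,0,0,0,0,0],"spin":[-5.725,-5.725,-5.725,-5.725,-5.725,-5.725,-5.725,-5.725,-5.725,-5.725,-5.725,-5.725,-5.725,-5.725,-5.725,-5.725,-5.725]},
)

```text
t: 1.52
eef_pos: [0.524, -0.2131, 0.2264]
ee_rot: [3.141, -0.0, -1.691]
force: [0.1, -0.8, 0.4]
width: 0.0877
gripper_force: 0.0
```

Run:
```python
from h import *
s=arm.get_state();print(s['t'],s['eef_pos'],s['ee_rot'],s['q'])
cv2.imwrite('pics/w1.png',arm.grab_frame('wrist')[:,:,::-1])
p=arm.camera_params('wrist');print({k:np.round(v,4).tolist() for k,v in p.items()})
```

```text
1.5167 [ 0.52396715 -0.21305994  0.22637941] [ 3.14101413e+00 -1.21364184e-05 -1.69059586e+00] [-4.02804327e-02  1.80154205e-01 -2.33238956e-01 -3.69623952e-05
 -1.15798083e+00 -7.95042695e-02]
{'fx': 325.1923, 'fy': 325.1923, 'cx': 277.6972, 'cy': 207.8094, 'hand_eye': [[-0.0001, -0.9698, -0.2441, 0.0657], [1.0, -0.0, -0.0003, 0.0002], [0.0003, -0.2441, 0.9698, -0.158], [0.0, 0.0, 0.0, 1.0]]}
```

View pics/w1.png

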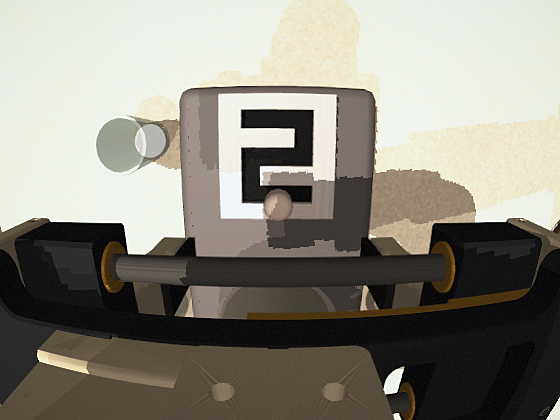

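The wrist view shows the plate corners at (219,95), (336,95), (335,219) and (219,219). The slot pattern spans (241,109) to (314,203), and the knob's top is at about (278,203).

Add to h.py:
```python
from scipy.spatial.transform import Rotation as Ro
def wray(uv,z,pos,rot):
    p=arm.camera_params('wrist');H=np.array(p['hand_eye'])
    B=np.eye(4);B[:3,:3]=Ro.from_euler('xyz',rot).as_matrix();B[:3,3]=pos;T=B@H
    v=(np.atleast_2d(uv)-[p['cx'],p['cy']])/p['fx'];th=np.hypot(*v.T)[:,None]
    d=np.c_[v*np.sinc(th/np.pi),np.cos(th)]@T[:3,:3].T
    return T[:3,3]+d*((z-T[2,3])/d[:,2])[:,None]
```

Run:
```python
from h import *
s=arm.get_state();a=(s['eef_pos'],s['ee_rot'])
for n,c in(('plate',[(219,95),(336,95),(335,219),(219,219)]),('slots',[(241,109),(314,109),(312,203),(241,203)])):
    P=wray(c,.08,*a)[:,:2];print(n,P.mean(0),cv2.minAreaRect((P*1000).astype(np.float32)))
im=cv2.imread('pics/w1.png');c=im[185:225,258:298];hsv=cv2.cvtColor(c,cv2.COLOR_BGR2HSV)
cv2.imwrite('pics/wz.png',cv2.resize(c,(600,600),interpolation=2))
print(wray((278,201),.1355,*a),wray((278,206),.1205,*a))
```

```text
plate [ 0.51962926 -0.25068276] ((519.8860473632812, -250.71865844726562), (119.788818359375, 114.23774719238281), 83.10432434082031)
slots [ 0.51972549 -0.25180699] ((519.9450073242188, -251.83230590820312), (90.08920288085938, 68.56697845458984), 82.75770568847656)
[[ 0.52244309 -0.2217672   0.1355    ]] [[ 0.5233556  -0.21409115  0.1205    ]]
```

View pics/wz.png

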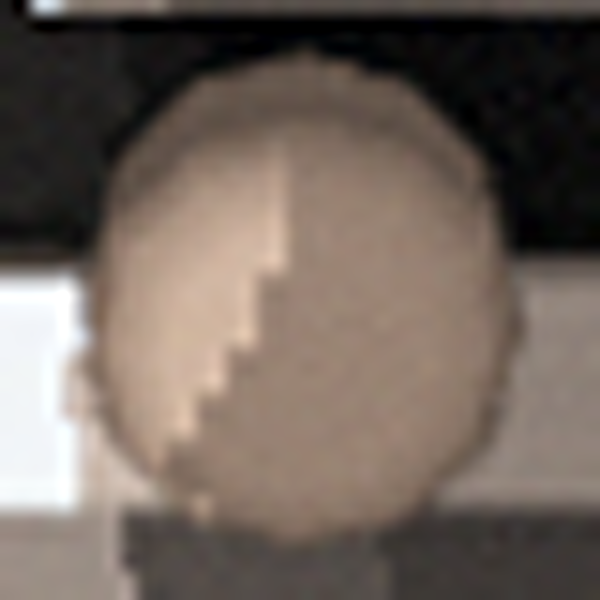

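Both views agree: the gate centre is about (0.520,-0.250) with yaw -0.121, and the knob is about (0.524,-0.214). I'll descend and close.

In the tool's units: 0.001 m is 0.01, 0.122 m is 1.22.

nudge_tcp(
  plan={"jaw":[0.088,0.088,0.088,0.088,0.088,0.088,0.02,0.02,0.02,0.02,0.02,0.02,0.02,0.02],"sx":[0.01,0.01,0.01,0.01,0.01,0.01,0.01,0.01,0.01,0.01,0.01,0.01,0.01,0.01],"sy":[0,0,0,0,0,0,0,0,0,0,0,0,0,0],"sz":[0.4,0.8,1.1,1.22,1.22,1.22,1.22,1.22,1.22,1.22,1.22,1.22,1.22,1.22],"spin":[0,0,0,0,0,0,0,0,0,0,0,0,0,0]},
  grip_n=25,
)

```text
t: 2.73
eef_pos: [0.5245, -0.2134, 0.1046]
ee_rot: [-3.142, -0.0, -1.69]
force: [0.3, -0.8, -0.4]
width: 0.0397
gripper_force: 0.0
```

nudge_tcp(
  plan={"jaw":[0.02,0.02,0.02,0.02,0.02,0.02],"sx":[0,0,0,0,0,0],"sy":[0,0,0,0,0,0],"sz":[0,0,0,0,0,0],"spin":[0,0,0,0,0,0]},
)

```text
t: 3.23
eef_pos: [0.5244, -0.2134, 0.1045]
ee_rot: [3.141, 0.0, -1.69]
force: [0.1, 0.9, 1.1]
width: 0.0236
gripper_force: 25.0
```

Run:
```python
from h import *
s=arm.get_state();y=-.1213;R=np.array([[np.cos(y),-np.sin(y)],[np.sin(y),np.cos(y)]])
print(R.T@(s['eef_pos'][:2]-[.520,-.2502]),s['width'],s['gripper_force'])
```

```text
[-0.00010631  0.03703449] 0.02357961990713756 24.99991536140442
```

Create st.py:
```python
from h import *
s=arm.get_state();y=-.1213;R=np.array([[np.cos(y),-np.sin(y)],[np.sin(y),np.cos(y)]])
print('gate xy mm',1000*(R.T@(s['eef_pos'][:2]-[.520,-.2502])),'F',R.T@s['force'][:2])
```

```text
(no output)
```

nudge_tcp(
  plan={"jaw":[0.02,0.02,0.02,0.02,0.02,0.02],"sx":[0,0,0,0,0,0],"sy":[-0.06,-0.12,-0.18,-0.25,-0.25,-0.25],"sz":[0,0,0,0,0,0],"spin":[0,0,0,0,0,0]},
)

```text
t: 3.73
eef_pos: [0.5509, -0.2167, 0.1045]
ee_rot: [-3.14, -0.0, -1.69]
force: [2.4, -1.1, -1.8]
width: 0.0234
gripper_force: 25.0
```

```bash
python3 st.py
```

```text
gate xy mm [26.5954233  37.00119994] F [ 2.5191426 -0.835527 ]
```

In the tool's units: 0.0365 m is 0.365, 0.03 m is 0.3.

nudge_tcp(
  plan={"jaw":[0.02,0.02,0.02,0.02,0.02,0.02,0.02,0.02],"sx":[0.06,0.12,0.18,0.24,0.3,0.365,0.365,0.365],"sy":[0.01,0.01,0.01,0.01,0.01,0.01,0.01,0.01],"sz":[0,0,0,0,0,0,0,0],"spin":[0,0,0,0,0,0,0,0]},
)

```text
t: 4.4
eef_pos: [0.5437, -0.2536, 0.1046]
ee_rot: [3.141, -0.001, -1.691]
force: [1.9, -2.6, -2.6]
width: 0.0237
gripper_force: 25.0
```

```bash
python3 st.py
```

```text
gate xy mm [23.95353153 -0.4776512 ] F [ 2.17980364 -2.35673041]
```

In the middle slot, with only low forces. Next along it to x = -25, then across to the last slot.

nudge_tcp(
  plan={"jaw":[0.02,0.02,0.02,0.02,0.02,0.02,0.02,0.02,0.02],"sx":[0,0,0,0,0,0,0,0,0],"sy":[0.07,0.14,0.21,0.28,0.35,0.42,0.49,0.49,0.49],"sz":[0,0,0,0,0,0,0,0,0],"spin":[0,0,0,0,0,0,0,0,0]},
)

```text
t: 5.15
eef_pos: [0.4939, -0.2464, 0.1045]
ee_rot: [3.14, 0.0, -1.69]
force: [-2.3, 0.6, -0.8]
width: 0.0234
gripper_force: 25.0
```

```bash
python3 st.py
```

```text
gate xy mm [-26.38737019   0.59820321] F [-2.4074144   0.35765408]
```

nudge_tcp(
  plan={"jaw":[0.02,0.02,0.02,0.02,0.02,0.02,0.02,0.02],"sx":[0.06,0.12,0.18,0.24,0.3,0.36,0.36,0.36],"sy":[-0.01,-0.01,-0.01,-0.01,-0.01,-0.01,-0.01,-0.01],"sz":[0,0,0,0,0,0,0,0],"spin":[0,0,0,0,0,0,0,0]},
)

```text
t: 5.82
eef_pos: [0.492, -0.2836, 0.1045]
ee_rot: [3.142, -0.001, -1.691]
force: [-1.1, -1.9, -1.0]
width: 0.0235
gripper_force: 25.0
```

```bash
python3 st.py
```

```text
gate xy mm [-23.74715214 -36.50548688] F [-0.84467727 -2.01729661]
```

In the tool's units: -0.052 m is -0.52, -0.048 m is -0.48.

nudge_tcp(
  plan={"jaw":[0.02,0.02,0.02,0.02,0.02,0.02,0.02,0.02,0.02,0.02],"sx":[0,0,0,0,0,0,0,0,0,0],"sy":[-0.07,-0.14,-0.21,-0.28,-0.35,-0.42,-0.48,-0.52,-0.52,-0.52],"sz":[0,0,0,0,0,0,0,0,0,0],"spin":[0,0,0,0,0,0,0,0,0,0]},
)

```text
t: 6.65
eef_pos: [0.5449, -0.2888, 0.1045]
ee_rot: [-3.14, -0.0, -1.69]
force: [1.8, -1.9, -4.2]
width: 0.0233
gripper_force: 25.0
```

```bash
python3 st.py
```

```text
gate xy mm [ 29.39226208 -35.31940327] F [ 2.05411026 -1.62409117]
```

In the tool's units: -0.002 m is -0.02, -0.001 m is -0.01.

nudge_tcp(
  plan={"jaw":[0.02,0.02,0.02,0.02],"sx":[0,0,0,0],"sy":[-0.01,-0.02,-0.02,-0.02],"sz":[0,0,0,0],"spin":[0,0,0,0]},
)

```text
t: 6.98
eef_pos: [0.5452, -0.2889, 0.1045]
ee_rot: [3.141, 0.0, -1.69]
force: [-0.5, -0.2, -0.7]
width: 0.0233
gripper_force: 25.0
```

```bash
python3 st.py
```

```text
gate xy mm [ 29.73291425 -35.33962378] F [-0.51486907 -0.25578669]
```

nudge_tcp(
  plan={"jaw":[0.02,0.02,0.02,0.02],"sx":[0,0,0,0],"sy":[-0.01,-0.02,-0.02,-0.02],"sz":[0,0,0,0],"spin":[0,0,0,0]},
)

```text
t: 7.32
eef_pos: [0.546, -0.289, 0.1045]
ee_rot: [3.138, 0.0, -1.69]
force: [-7.2, 1.4, 2.4]
width: 0.0231
gripper_force: 25.0
```

```bash
python3 st.py
```

```text
gate xy mm [ 30.46157814 -35.33470974] F [-7.32264983  0.51405911]
```

The lever is against the closed end (−7 N contact). I'll relieve the pressure, open and rise straight up.

In the tool's units: 0.001 m is 0.01.

nudge_tcp(
  plan={"jaw":[0.02,0.02,0.088,0.088,0.088,0.088,0.088,0.088,0.088,0.088,0.088,0.088,0.088,0.088],"sx":[0,0,0,0,0,0,0,0,0,0,0,0,0,0],"sy":[0.01,0.01,0.01,0.01,0.01,0.01,0.01,0.01,0.01,0.01,0.01,0.01,0.01,0.01],"sz":[0,0,0,0,0,0,0,0,0,0,0,0,0,0],"spin":[0,0,0,0,0,0,0,0,0,0,0,0,0,0]},
)

```text
t: 8.48
eef_pos: [0.5467, -0.2891, 0.1046]
ee_rot: [3.142, 0.0, -1.69]
force: [-0.0, 0.0, 0.9]
width: 0.0872
gripper_force: 0.0
```

nudge_tcp(
  plan={"jaw":[0.088,0.088,0.088,0.088,0.088,0.088],"sx":[0,0,0,0,0,0],"sy":[0,0,0,0,0,0],"sz":[-0.3,-0.6,-0.9,-1.2,-1.2,-1.2],"spin":[0,0,0,0,0,0]},
)

```text
t: 8.98
eef_pos: [0.5477, -0.2894, 0.2269]
ee_rot: [-3.137, -0.0, -1.69]
force: [-0.4, -0.2, -1.1]
width: 0.0878
gripper_force: 0.0
```

Run:
```python
from h import *
s=arm.get_state();w=arm.grab_frame('wrist')[:,:,::-1];t=arm.grab_frame('top')[:,:,::-1]
np.save('p.npy',np.r_[s['eef_pos'],s['ee_rot']])
cv2.imwrite('pics/w2.png',w);cv2.imwrite('pics/both2.png',np.hstack([cv2.resize(w[70:250,180:360],(400,400)),cv2.resize(t[140:260,80:200],(400,400))]))
```

```text
(no output)
```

View pics/both2.png

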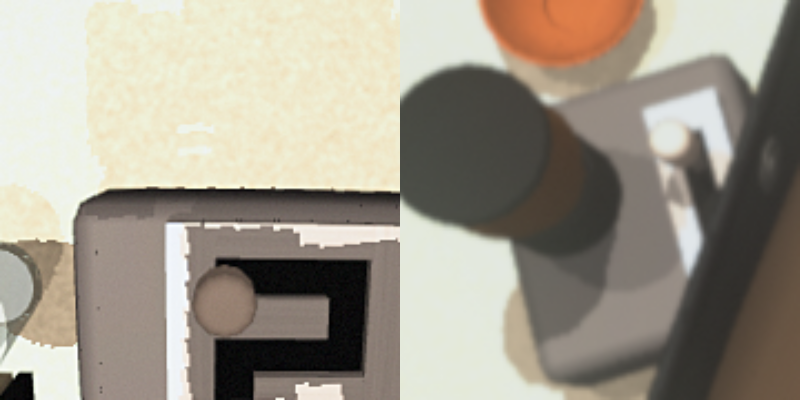

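The left half shows the knob in the last slot at its +x end, at wrist pixel about (281,205). The right half shows the grinder knob still in place. I'll check the final position numerically.

Run:
```python
from h import *
p=np.load('p.npy');y=-.1213;R=np.array([[np.cos(y),-np.sin(y)],[np.sin(y),np.cos(y)]])
f=lambda c:(np.array(c)+.5)/2.2222-.5+[180,70]
g=lambda c,z:1000*(wray(f(c),z,p[:3],p[3:])[:,:2]-[.520,-.2502])@R
k=g((225,302),.1355)
print('tcp',1000*(p[:2]-[.52,-.2502])@R,'knob',k,'slot marks: pattern far edge/-x edge, plate corner',g([(370,260),(165,222)],.08))
```

```text
tcp [ 32.26117823 -35.52192969] knob [[ 29.92528318 -40.32859648]] slot marks: pattern far edge/-x edge, plate corner [[-33.38029534 -45.81321943]
 [ 55.24141316 -61.72731249]]
```

```bash
python3 -c "
from station import arm
print(arm.job_done())"
```

```text
the job is handed in; nothing more can be done
None
```

The food processor's lever is at the closed far end of the last slot, about x = +30 mm of the gate, reached by way of the middle slot. It is released with the gripper clear above it; the grinder lever was not touched, and the job is handed in at about 9 s.

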